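Unlock the treat bin and serve two treats

ROBOT

A 7-joint arm with a two-finger parallel gripper is mounted at the origin on the work surface. World frame = base frame: x ahead of the robot, y to its left, z up, the work surface at z = 0. Lengths are in m, angles in degrees, forces in N, time in s.
With the tool pointing down it reaches from about 0.425 to 0.8 m from the base axis. Payload 8.3 kg.
Tool frame: the origin (TCP) lies between the finger pads; the fingertips stand 14 mm ahead of it and the grasp point (between the pads) lies 5 mm behind it (r.finger_overhang is the z of the fingertips in the tool frame, in m); z points along the fingers, y is the line along which they close (so a half turn about z gives the same grasp; the last joint's range is limited). The gripper opens to 85 mm and grips with 20 to 120 N. Pads are 22 mm wide; open, the fingers measure 114 mm over their backs; the gripper's body (76 mm by 85 mm) begins 54 mm behind the grasp point. The pads swing forward as they close: fully open they stand 13 mm farther back than shut.
Start: joints at [-73.791, 21.967, 0.94, 78.501, -0.361, 79.538, -2.664], TCP at [0.212, 0.588, 0.245] pointing down, gripper open.
Joint ranges: [-169.22, 169.22], [-14.56, 117.87], [-87.37, 89.26], [10.42, 133.3], [-82.24, 262.24], [0.94, 117.77], [-172.7, 172.7]. Speed limits (degrees/s): [136.94, 136.94, 172.46, 172.46, 180, 180, 180].

INTERFACE

Orientations are given as a 3x3 rotation matrix whose columns are the frame's x, y, z axes.
In Python, from bench import r gives the robot as it stands. The module is installed in compiled form; this text tells all that it offers.
- The arm moves only by the shell command python3 -m crank 'ROWS' [FORCE]. ROWS is JSON, a list of rows, each a list of 7 numbers: the shift along the tool's x, y, z each as a share of 2.5 cm, from -1 to 1, then the turn, a rotation vector about the tool's x, y, z each as a share of 4 degrees, from -1 to 1, then the gripper's target within -1 to 1 (shut at 1, half-way at 0, fully open at -1). A call has exactly 8 rows; each row shifts and turns the commanded pose from where the row before left it, along the tool's axes as they then stand; what a row does not reach is not made up. A row lasts 1/12 s, in which the tool goes at most 41.7 mm and 7.16 degrees, less where a joint would pass 70% of its speed; a pose out of reach is approached as far as the arm can. A call with a number of a shift or a turn outside -1 to 1 is refused whole. A call with a gripper value outside its range is refused whole. The fingers move at their own pace and stop on an object; FORCE is the grip in N (left out, the last holds). Time passes only in rows, so rows that do not move let the fingers close, or fill a call up. It gives the time, the measured TCP pose, the force, the opening and the grip force at its end, in the units of the state.
- r.read_state(): the state, without advancing time (a new reading comes with each control period).
- r.read_camera(name): name is "scene" or "top" or "wrist"; returns a dict with "pixels" (480x640x3 uint8, blue, green, red), "fx", "fy", "cx", "cy" (pixels), "R" (3x3) and "t" (3): a world point X has camera coordinates R X + t. Camera axes: x right, y down, z forward; pixel columns grow to the right and rows downward; lengths in m; the calibration is good to about 2 mm. A picture is of the moment at which its call begins. There is no depth.
- r.hand_in(): hands the job in; it is judged then, once.
The state is a dict: "time_s": time; "joint_positions": joint angles; "joint_vel": joint speeds; "joint_efforts": joint torques, N m; "ee_pos": TCP position; "orientation": TCP orientation; "wrist_force": force on the tool from outside, world axes, zero at the start; "ft_torque": the same for the moment, N m; "grip_width": finger opening in m; "finger_force": force on a finger pad.
Only numpy, scipy, OpenCV 4.12 (cv2) and the standard library are available. Lean on these libraries where they do the work, as an engineer would, in place of code of your own. Each camera call takes 0.05 s, during which the arm holds its last target. There are 200 camera calls.

TASK

Serve exactly two treats into the steel bowl. First slide the blue keyhole lock along until its wide hole clears the red plunger, lift it off and lay it flat, centred on the coaster, fin up, and bring the bowl upright on the table under the middle of the bin's spout; then press the plunger right down to its stop and let it come fully up again, twice, leaving the bowl and the lock where they are. Do not disturb the bone, the cactus or the tin.

Things in the scene. Friction and masses are not known exactly. Their poses are not given: they have to be found in the camera images.
- bin_foot (a point): the tan treat bin, fixed to the table; the point lies on the table straight below the plunger. Its -x axis points to the front, where the spout is; z up. Foot: x -30 to 70 mm, y +-55 mm, 72 mm high. Head above it: x -70 to 70 mm, y +-55 mm, 72 to 165 mm above the table, with a flat top
- spout (a point): centre of the open underside of the bin's spout hood, 65 mm above the table (88 mm in front of bin_foot). The hood spans x -110 to -70 mm, y +-27 mm in bin_foot's frame, 65 to 122 mm above the table. Treats drop straight down from it
- plunger_top (a point): centre of the top of the red plunger cap, 196.5 mm above the table when up. Cap: 36 mm diameter, 12 mm thick, on a steel stem of 12 mm diameter standing up from the bin's flat top; the gap from bin top to the cap's underside is 19.5 mm. It goes straight down and is sprung back up
- plunger (a joint): plunger stroke: 0 up, 0.018 m fully down at its stop; spring about 3 N at the top, 8 N at the stop. With the lock on, it is blocked after 2.5 mm. Each full stroke (from about 90 percent) pushes out the lowest treat; the next one falls into place only when the plunger is fully up again
- lock_mid (a point): blue keyhole lock, a plate 120 x 56 x 17 mm, 120 g, flat on the bin's top under the plunger cap. Point: mid-plate, half thickness (8.5 mm above its underside), in the narrow end of the slot, where the stem stands at the start. Its -x points to the fin. Slot 16 mm wide; wide hole 44 mm across, centred 34 mm along +x: the plate moves 34 mm towards its fin, then lifts over the cap
- lock_fin (a point): point for gripping the lock's upright fin, 44 mm along the lock's -x from lock_mid, 20 mm above the plate's top and 10 mm below the fin's top. Fin: 12 mm thick (along the lock's y), 24 mm long (along its x), 30 mm tall
- bowl_mid (a point): stainless steel pet bowl, empty, loose, 300 g; point at its centre half-way up (21 mm above its underside). Round, rim 140 mm outside diameter, foot 124 mm, 42 mm high, wall 8 mm thick, inside floor 5 mm above the underside
- coaster_top (a point): centre of the top of a fixed round ceramic coaster, blue with white face, 110 mm diameter, 8 mm thick
- treat1_c (a point): lowest treat in the bin (centre); brown biscuit 28 x 28 x 12 mm, 12 g; served first
- treat2_c (a point): second treat (centre), same size
- treat3_c (a point): third treat (centre), same size; stays in the bin
- treat4_c (a point): top treat (centre), same size; stays in the bin
- bone_mid (a point): red rubber chew bone, loose, 112 mm long (along its x), 58 mm wide, 32 mm high; centre. It lies beside the way to the spout; leave it
- cactus_mid (a point): potted cactus, loose, pot 64 mm diameter, 115 mm tall in all; centre half-way up. It stands beside the way to the spout; leave it
- tin_mid (a point): green tin with metal lid, loose, 68 mm diameter, 62 mm tall; centre half-way up; leave it
Not all that is in view belongs to the job. What is meant by the part that bears lock_mid is not yellow, and is the smaller of those in its own colour.

How it is judged:
By the outcome, as a careful person would: the job done as asked, in the order asked, and still so for the second after the job is handed in, with the robot touching nothing.
It also fails if it takes over 72 s, if anything falls off the work surface, if the arm or the gripper's body presses on something with over 40 N, if the wrist force passes 120 N, or if a joint passes its speed limit or range.

## Working session

There is one attempt and no reset: what is moved stays moved. The work goes in short steps, Python scripts to look and compute and a shell command to move; the robot and the scene stay as the last step left them, time stands still between calls to the robot, and variables do not carry over. Pictures are saved under pics/ and viewed, at most 10 in all, crops included, and the job is handed in when it is done.

```bash
mkdir -p pics
cat > h.py <<'E'
import numpy as np, cv2
from bench import r
def snap(n,f,crop=None,s=1):
    c=r.read_camera(n); p=c["pixels"]
    np.savez(f"pics/{f}.npz",**{k:c[k] for k in c})
    if crop: x0,y0,x1,y1=crop; p=cv2.resize(p[y0:y1,x0:x1],None,fx=s,fy=s,interpolation=cv2.INTER_CUBIC)
    cv2.imwrite(f"pics/{f}.png",p); return c
def px(f,u,v,z):
    c=np.load(f"pics/{f}.npz"); R=c["R"];t=c["t"]
    d=R.T@np.array([(u-c["cx"])/c["fx"],(v-c["cy"])/c["fy"],1]); o=-R.T@t
    return o+d*(z-o[2])/d[2]
def proj(f,X):
    c=np.load(f"pics/{f}.npz"); q=c["R"]@np.array(X)+c["t"]
    return np.array([c["fx"]*q[0]/q[2]+c["cx"],c["fy"]*q[1]/q[2]+c["cy"]])
def st():
    s=r.read_state(); print(s["time_s"],np.round(s["ee_pos"],4),s["grip_width"],s["wrist_force"]); print(np.round(s["orientation"],3)); return s
def togo(X,yaw=None):
    "shift in tool axes, in row units (2.5cm); yaw: world angle of tool y, turn in units of 4 deg about tool z"
    s=r.read_state();R=np.array(s["orientation"]);d=R.T@(np.array(X)-s["ee_pos"])
    print("shift units",np.round(d/0.025,2))
    if yaw is not None:
        a=np.degrees(np.arctan2(R[1,1],R[0,1])); e=(yaw-a+90)%180-90
        print("tool y yaw",a,"turn z units (down tool)",np.round(-e/4,2))
E
python3 - <<'E'
from h import *
snap("top","top0"); snap("scene","sc0"); st()
for n in("top0","sc0"):
    c=np.load(f"pics/{n}.npz"); print(n,-c["R"].T@c["t"],c["fx"])
E
```

```text
0.1 [0.2116 0.5876 0.2444] 0.08528305064141142 [ 0.81109781  0.24830851 -0.87752854]
[[-0.941  0.339 -0.001]
 [ 0.339  0.941 -0.002]
 [-0.    -0.002 -1.   ]]
top0 [ 0.42334355 -0.01727043  1.11788918] 438.6580783906949
sc0 [ 1.09624495 -0.00335775  0.94183418] 466.27349410687196
```

View pics/top0.png

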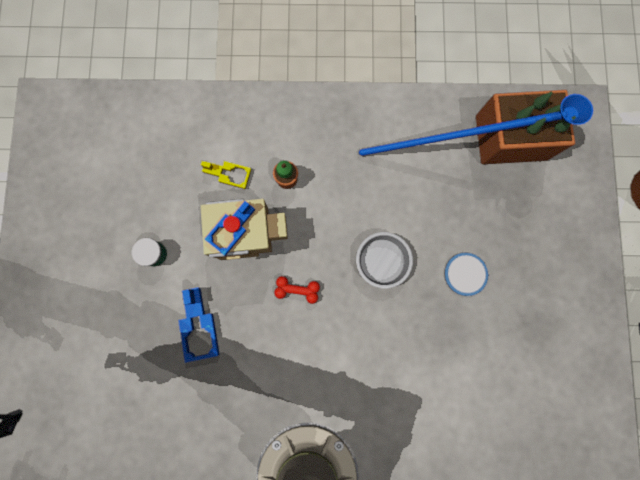

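View pics/sc0.png

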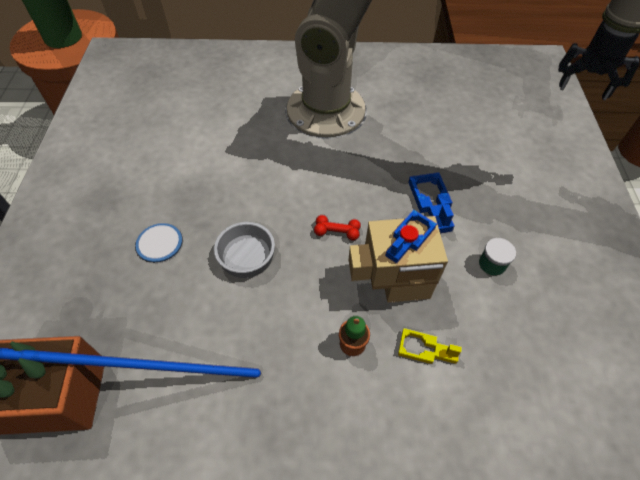

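The top view shows the bin near (235,228), with its spout to the right (-y). The target lock's fin is near (245,212), the red cap at (232,224), the bowl at (384,260), the coaster at (466,274), the bone at (297,291) and the cactus at (286,173). The scene view agrees. I'll enlarge both.

Run:
```python
from h import *
a=np.load("pics/top0.npz")["pixels"][180:270,190:320]; b=np.load("pics/sc0.npz")["pixels"][200:310,340:460]
a=cv2.resize(a,(780,540),interpolation=cv2.INTER_CUBIC)
cv2.imwrite("pics/crA.png",a)
b=cv2.resize(b,None,fx=5,fy=5,interpolation=cv2.INTER_CUBIC);cv2.imwrite("pics/crB.png",b)
# red cap / coaster / bowl
for f in("top0","sc0"):
    p=np.load(f"pics/{f}.npz")["pixels"];h=cv2.cvtColor(p,cv2.COLOR_BGR2HSV)
    m=((h[...,0]<6)|(h[...,0]>174))&(h[...,1]>190)&(h[...,2]>90)
    n,l,s,c=cv2.connectedComponentsWithStats(m.astype(np.uint8)); 
    for i in range(1,n):
        if s[i,4]>80: print(f,"red",s[i],c[i],px(f,*c[i],.1965)[:2],px(f,*c[i],.016)[:2])
f="top0"
print("coaster",px(f,466,274,.008),px("sc0",159,242.5,.008)); print("bowl",px(f,384.5,260,.042),px("sc0",245,247,.042))
print("cactus",px(f,286,174,.06),px("sc0",355,340,.04));
```

```text
top0 red [224 216  16  16 190] [231.52105263 223.79473684] [0.57623482 0.16526879] [0.6061862 0.2010282]
top0 red [275 277  44  26 565] [296.69380531 289.48141593] [0.43906934 0.02412919] [0.44215002 0.03223937]
sc0 red [315 216  45  23 515] [337.1631068  226.85631068] [0.56932389 0.02511874] [0.4417177  0.03201499]
sc0 red [401 226  17  15 200] [409.1  232.74] [0.58023222 0.16488352] [0.45526774 0.20562706]
coaster [ 0.4858621  -0.39434123  0.008     ] [ 0.49117545 -0.39331746  0.008     ]
bowl [ 0.51603729 -0.18347309  0.042     ] [ 0.52123353 -0.18026401  0.042     ]
cactus [0.72582294 0.06192019 0.06      ] [0.73953469 0.0666746  0.04      ]
```

View pics/crA.png

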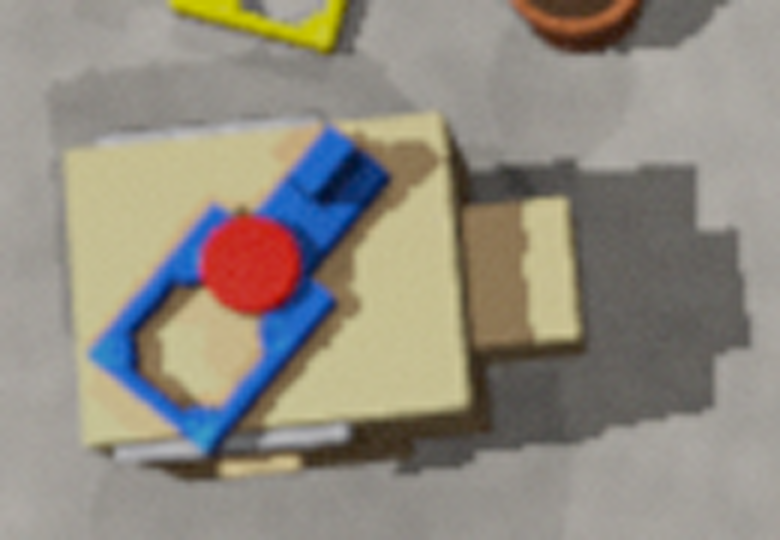

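View pics/crB.png

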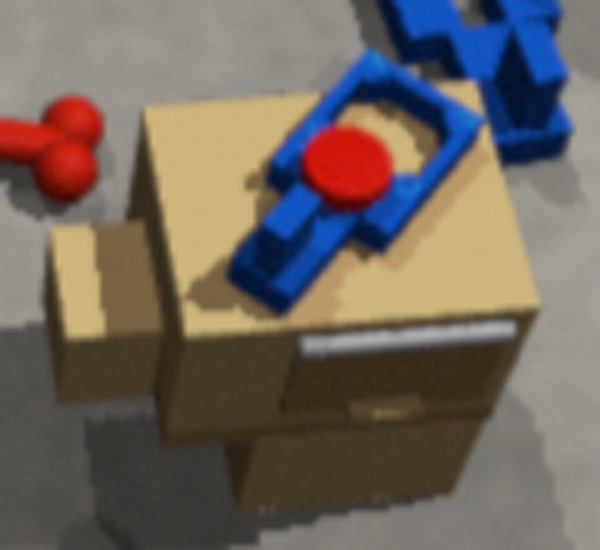

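Run:
```python
from h import *
A=lambda u,v,z:px("top0",190+u/6-.4,180+v/6-.4,z)
B=lambda u,v,z:px("sc0",340+u/5-.4,200+v/5-.4,z)
ang=lambda d:np.degrees(np.arctan2(d[1],d[0]))
e=[A(92,355,.182),A(205,452,.182),A(388,178,.182),A(330,310,.182),A(330,125,.182)]
print(e[:3]); print("edge",ang(e[3]-e[1]), "end",ang(e[1]-e[0]), np.linalg.norm(e[1]-e[0]))
g=[B(230,275,.182),B(282,312,.182),B(370,52,.182),B(482,122,.182),B(380,250,.182)]
print("scB edge",ang(g[4]-g[3]),"end",ang(g[3]-g[2]),"axis",ang((g[0]+g[1]-g[2]-g[3])),np.linalg.norm(g[0]+g[1]-g[2]-g[3])/2,"mid",sum(g[:4])/4)
print("fin",A(325,162,.212),B(290,213,.212))
b=[A(*c,.165) for c in((65,150),(440,113),(470,408),(85,445))]
print("bin",ang(b[1]-b[0]),ang(b[2]-b[3]),ang(b[2]-b[1])+-90,sum(b)/4)
b=[B(*c,.165) for c in((145,105),(475,85),(540,305),(182,337))]
print("binB",ang(b[0]-b[1]),ang(b[3]-b[2]),sum(b)/4)
```

```text
[array([0.54534948, 0.22401322, 0.182     ]), array([0.51093375, 0.18209914, 0.182     ]), array([0.61119198, 0.12001167, 0.182     ])]
edge -39.600421923718066 end -129.3894752492662 0.054233127082804956
scB edge -37.13076982210275 end 50.581372560475636 axis -37.07059791545432 0.1250165791997403 mid [0.58039246 0.16556518 0.182     ]
fin [0.61062509 0.13787323 0.212     ] [0.61302139 0.13786987 0.212     ]
bin -83.55252337517766 -83.81241807863383 -262.68519562476024 [0.57682824 0.16634252 0.165     ]
binB -84.47084068748293 -82.94184559737624 [0.57733492 0.16550182 0.165     ]
```

Both views agree: plunger at (0.578,0.165), bin front pointing at -83.7° and fin pointing at -38.5°. The predicted fin position (0.612,0.138) matches the measured one.

Run:
```python
from h import *
togo([.612,.138,.275],51.5)
```

```text
shift units [-21.16 -11.5   -1.2 ]
tool y yaw 70.19109307012145 turn z units (down tool) 4.67
```

```bash
python3 -m crank '[[-0.88,-0.48,-0.05,0,0,0,-1],[-0.88,-0.48,-0.05,0,0,0,-1],[-0.88,-0.48,-0.05,0,0,0,-1],[-0.88,-0.48,-0.05,0,0,0,-1],[-0.88,-0.48,-0.05,0,0,0,-1],[-0.88,-0.48,-0.05,0,0,0,-1],[-0.88,-0.48,-0.05,0,0,0,-1],[-0.88,-0.48,-0.05,0,0,0,-1]]' 40 >/dev/null
python3 -m crank '[[-0.88,-0.48,-0.05,0,0,0,-1],[-0.88,-0.48,-0.05,0,0,0,-1],[-0.88,-0.48,-0.05,0,0,0,-1],[-0.88,-0.48,-0.05,0,0,0,-1],[-0.88,-0.48,-0.05,0,0,0,-1],[-0.88,-0.48,-0.05,0,0,0,-1],[-0.88,-0.48,-0.05,0,0,0,-1],[-0.88,-0.48,-0.05,0,0,0,-1]]' >/dev/null
python3 -m crank '[[-0.88,-0.48,-0.05,0,0,0,-1],[-0.88,-0.48,-0.05,0,0,0,-1],[-0.88,-0.48,-0.05,0,0,0,-1],[-0.88,-0.48,-0.05,0,0,0,-1],[-0.88,-0.48,-0.05,0,0,0,-1],[-0.88,-0.48,-0.05,0,0,0,-1],[-0.88,-0.48,-0.05,0,0,0,-1],[-0.88,-0.48,-0.05,0,0,0,-1]]'
python3 -m crank '[[0,0,0,0,0,0.93,-1],[0,0,0,0,0,0.93,-1],[0,0,0,0,0,0.93,-1],[0,0,0,0,0,0.93,-1],[0,0,0,0,0,0.93,-1],[0,0,0,0,0,0,-1],[0,0,0,0,0,0,-1],[0,0,0,0,0,0,-1]]'
python3 - <<'E'
from h import *
st(); snap("wrist","w1"); togo([.612,.138,.201],51.5); print(proj("w1",[.612,.138,.212]),proj("w1",[.578,.165,.1965]))
E
```

```text
time_s: 2.1
ee_pos: [0.6114, 0.1371, 0.2748]
orientation: [[-0.941, 0.339, -0.001], [0.339, 0.941, -0.0], [0.001, -0.001, -1.0]]
wrist_force: [0.2, 0.7, 0.3]
grip_width: 0.0852
finger_force: 0.0
time_s: 2.77
ee_pos: [0.6108, 0.1381, 0.275]
orientation: [[-0.785, 0.62, -0.001], [0.62, 0.785, -0.0], [0.0, -0.001, -1.0]]
wrist_force: [-0.4, -0.5, 0.7]
grip_width: 0.0859
finger_force: 0.0
2.7667 [0.6108 0.1381 0.275 ] 0.08591879590678103 [-0.42723083 -0.52424825  0.74027434]
[[-0.785  0.62  -0.001]
 [ 0.62   0.785 -0.   ]
 [ 0.    -0.001 -1.   ]]
shift units [-0.04  0.02  2.96]
tool y yaw 51.69490202545474 turn z units (down tool) 0.05
[325.01281338 264.53162179] [325.26774194 185.779435  ]
```

View pics/w1.png

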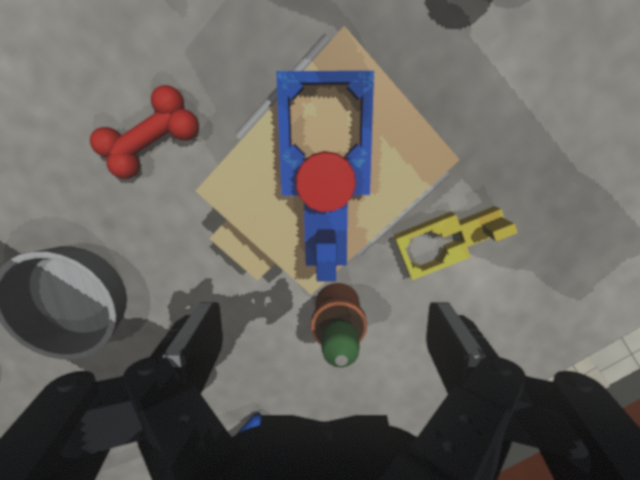

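The wrist view shows the fin top centred at (326,262), against a prediction of (325,264.5). The plate is aligned with the tool axis, so I can descend and grip.

```bash
python3 -m crank '[[0,0,0.6,0,0,0,-1],[0,0,0.6,0,0,0,-1],[0,0,0.6,0,0,0,-1],[0,0,0.6,0,0,0,-1],[0,0,0.5,0,0,0,-1],[0,0,0,0,0,0,1],[0,0,0,0,0,0,1],[0,0,0,0,0,0,1]]' 40
python3 -m crank '[[0,0,0,0,0,0,1],[0,0,0,0,0,0,1],[0,0,0,0,0,0,1],[0,0,0,0,0,0,1],[0,0,0,0,0,0,1],[0,0,0,0,0,0,1],[0,0,0,0,0,0,1],[0,0,0,0,0,0,1]]'
```

```text
time_s: 3.48
ee_pos: [0.6114, 0.1381, 0.2037]
orientation: [[-0.784, 0.621, 0.001], [0.621, 0.784, 0.0], [-0.001, 0.001, -1.0]]
wrist_force: [1.0, -0.9, 0.2]
grip_width: 0.0517
finger_force: 0.0
time_s: 4.15
ee_pos: [0.6114, 0.1382, 0.2037]
orientation: [[-0.784, 0.621, 0.001], [0.621, 0.784, 0.0], [-0.001, 0.001, -1.0]]
wrist_force: [0.3, -0.4, 5.0]
grip_width: 0.0112
finger_force: 40.0
```

```bash
python3 -m crank '[[-0.2,0,0,0,0,0,1],[-0.2,0,0,0,0,0,1],[-0.2,0,0,0,0,0,1],[-0.2,0,0,0,0,0,1],[-0.2,0,0,0,0,0,1],[-0.2,0,0,0,0,0,1],[-0.16,0,0,0,0,0,1],[0,0,0,0,0,0,1]]'
python3 - <<'E'
from h import *
snap("wrist","w2",(180,60,480,300),2.5); st()
E
```

```text
time_s: 4.82
ee_pos: [0.6381, 0.1176, 0.2037]
orientation: [[-0.784, 0.621, 0.001], [0.621, 0.784, 0.001], [0.0, 0.002, -1.0]]
wrist_force: [-0.4, 1.0, 5.7]
grip_width: 0.011
finger_force: 40.2
4.8667 [0.6381 0.1177 0.2037] 0.0110067193971984 [-0.76575698  1.68622134  6.37470609]
[[-0.784  0.621  0.001]
 [ 0.621  0.784  0.001]
 [-0.     0.002 -1.   ]]
```

View pics/w2.png

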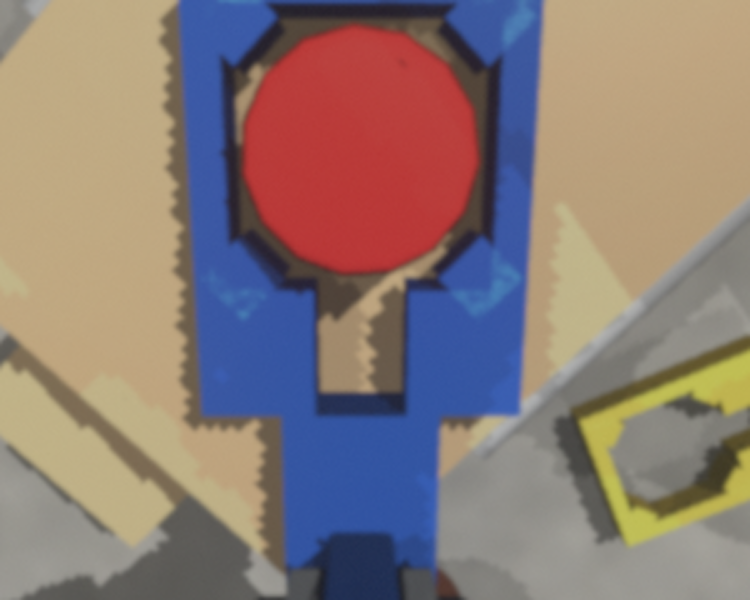

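The cap is at crop (361,150) and the hole spans x 232–490, y 5–285. I'll correct for parallax.

Run:
```python
from h import *
C=lambda u,v,z:px("w2",180+u/2.5,60+v/2.5,z)
cap=C(361,150,.1965); print("cap",cap)
u=np.array([-.784,.621,0]);w=np.array([.621,.784,0])
for n,q in dict(top=(361,5),bot=(361,285),l=(223,150),rr=(500,150)).items():
    d=C(*q,.182)-cap; print(n,"along tool x %.4f y %.4f"%(d@u,d@w))
```

```text
cap [0.57636572 0.16666617 0.1965    ]
top along tool x 0.0212 y 0.0000
bot along tool x -0.0216 y 0.0001
l along tool x 0.0000 y -0.0222
rr along tool x 0.0001 y 0.0225
```

```bash
python3 -m crank '[[0,0,-0.2,0,0,0,1],[0,0,-0.4,0,0,0,1],[0,0,-0.5,0,0,0,1],[0,0,-0.5,0,0,0,1],[0,0,-0.5,0,0,0,1],[0,0,-0.5,0,0,0,1],[0,0,0,0,0,0,1],[0,0,0,0,0,0,1]]'
python3 - <<'E'
from h import *
togo([.4885+.0348,-.394-.0276,.13]); print(r.read_state()["joint_positions"])
E
```

```text
time_s: 5.53
ee_pos: [0.6381, 0.1169, 0.269]
orientation: [[-0.784, 0.621, 0.002], [0.621, 0.784, 0.0], [-0.001, 0.002, -1.0]]
wrist_force: [-0.4, 0.4, -2.3]
grip_width: 0.0112
finger_force: 39.2
shift units [ -9.78 -19.74   5.54]
[-28.90853048  25.44258848  23.41820548  72.88159232  -9.89849388
  83.51360553  45.14420296]
```

```bash
python3 -m crank '[[-0.2,-0.4,0,0,0,0,1],[-0.41,-0.82,0,0,0,0,1],[-0.41,-0.82,0,0,0,0,1],[-0.41,-0.82,0,0,0,0,1],[-0.41,-0.82,0,0,0,0,1],[-0.41,-0.82,0,0,0,0,1],[-0.41,-0.82,0,0,0,0,1],[-0.41,-0.82,0,0,0,0,1]]' >/dev/null
python3 -m crank '[[-0.41,-0.82,0,0,0,0,1],[-0.41,-0.82,0,0,0,0,1],[-0.41,-0.82,0,0,0,0,1],[-0.41,-0.82,0,0,0,0,1],[-0.41,-0.82,0,0,0,0,1],[-0.41,-0.82,0,0,0,0,1],[-0.41,-0.82,0,0,0,0,1],[-0.41,-0.82,0,0,0,0,1]]' 
python3 -m crank '[[-0.41,-0.82,0.2,0,0,0,1],[-0.41,-0.82,0.5,0,0,0,1],[-0.41,-0.82,0.6,0,0,0,1],[-0.41,-0.82,0.6,0,0,0,1],[-0.41,-0.82,0.6,0,0,0,1],[-0.41,-0.82,0.6,0,0,0,1],[-0.41,-0.82,0.6,0,0,0,1],[-0.41,-0.82,0.6,0,0,0,1]]'
python3 -m crank '[[-0.2,-0.4,0.5,0,0,0,1],[0,0,0.3,0,0,0,1],[0,0,0,0,0,0,1],[0,0,0,0,0,0,1],[0,0,0,0,0,0,1],[0,0,0,0,0,0,1],[0,0,0,0,0,0,1],[0,0,0,0,0,0,1]]'
python3 - <<'E'
from h import *
togo([.4885+.0348,-.394-.0276,.05]); snap("wrist","w3"); print(r.read_state()["joint_positions"], proj("w3",[.4885,-.394,.008]))
E
```

```text
time_s: 6.87
ee_pos: [0.5633, -0.2321, 0.2668]
orientation: [[-0.783, 0.622, -0.002], [0.622, 0.783, 0.0], [0.002, -0.001, -1.0]]
wrist_force: [-0.7, -0.1, -0.9]
grip_width: 0.0111
finger_force: 39.1
time_s: 7.53
ee_pos: [0.5253, -0.4112, 0.1586]
orientation: [[-0.783, 0.622, -0.002], [0.622, 0.783, 0.001], [0.002, -0.0, -1.0]]
wrist_force: [0.8, 0.6, -1.0]
grip_width: 0.0113
finger_force: 39.1
time_s: 8.2
ee_pos: [0.5255, -0.4204, 0.1411]
orientation: [[-0.784, 0.62, 0.001], [0.62, 0.784, -0.0], [-0.001, 0.0, -1.0]]
wrist_force: [-0.1, 1.0, -1.0]
grip_width: 0.0109
finger_force: 39.2
shift units [ 0.04 -0.09  3.64]
[ 15.19544272  34.19203731  31.707553    79.37500319 -18.16952206
  71.45058303  99.84335617] [320.73912449 168.6000802 ]
```

View pics/w3.png

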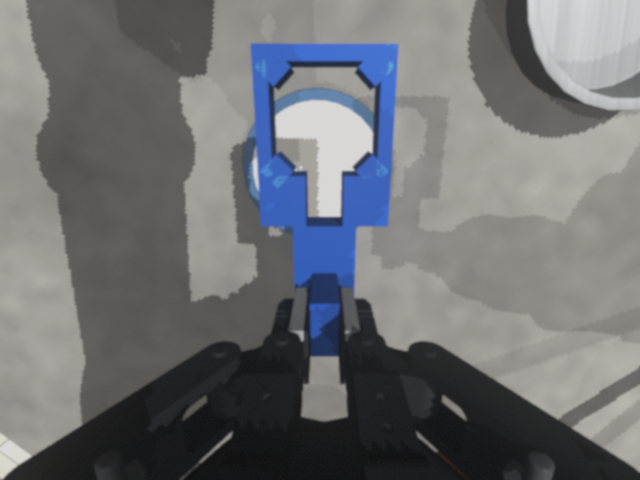

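The lock hangs over the coaster. The ring's left edge is at x≈243 and its top at y≈87. The plate corners are at (251,44), (398,44), (388,226) and (260,226). I'll check against those.

Run:
```python
from h import *
u=np.array([-.784,.62]);w=np.array([.62,.784]);c=np.array([.4885,-.394])
for s in(-.055*w,.055*u): print(proj("w3",[*(c+s),.008]))
tl,tr=px("w3",251,44,.1194),px("w3",398,44,.1194); m=(tl+tr)/2
print("width",np.linalg.norm(tl-tr)); e=m[:2]
tcp=r.read_state()["ee_pos"][:2]; print("end along u,w from tcp",(e-tcp)@u,(e-tcp)@w,"axis tilt deg",np.degrees(np.arcsin(((tr-tl)[:2]/np.linalg.norm(tr-tl))@u)))
print("lock mid est",e-.06*u,"coaster by wrist",px("w3",243,160,.008)[:2]+.055*w, px("w3",320,87,.008)[:2]-.055*u)
```

```text
[245.40170876 168.58066305]
[320.54266878  87.20539235]
width 0.055673135984354305
end along u,w from tcp 0.10607363773350134 0.00039681877014625944 axis tilt deg 0.03139464487851886
lock mid est [ 0.48931675 -0.39153938] coaster by wrist [ 0.48285321 -0.39121873] [ 0.48816913 -0.39420971]
```

```bash
python3 -m crank '[[0,-0.11,0.5,0,0,0,1],[0,0,0.6,0,0,0,1],[0,0,0.6,0,0,0,1],[0,0,0.6,0,0,0,1],[0,0,0.6,0,0,0,1],[0,0,0.4,0,0,0,1],[0,0,0.2,0,0,0,1],[0,0,0,0,0,0,1]]'
python3 -m crank '[[0,0,0.1,0,0,0,1],[0,0,0.08,0,0,0,1],[0,0,0.06,0,0,0,1],[0,0,0.04,0,0,0,1],[0,0,0,0,0,0,1],[0,0,0,0,0,0,1],[0,0,0,0,0,0,1],[0,0,0,0,0,0,1]]'
```

```text
time_s: 8.92
ee_pos: [0.5223, -0.4225, 0.051]
orientation: [[-0.784, 0.621, -0.002], [0.621, 0.784, 0.001], [0.003, -0.0, -1.0]]
wrist_force: [-0.2, 0.7, -1.6]
grip_width: 0.0116
finger_force: 39.2
time_s: 9.58
ee_pos: [0.5234, -0.4233, 0.0467]
orientation: [[-0.784, 0.621, 0.001], [0.621, 0.784, -0.001], [-0.001, 0.0, -1.0]]
wrist_force: [-1.6, 0.4, 5.6]
grip_width: 0.0111
finger_force: 40.1
```

```bash
python3 -m crank '[[0,0,0,0,0,0,0],[0,0,0,0,0,0,0],[0,0,0,0,0,0,0],[0,0,0,0,0,0,0],[0,0,0,0,0,0,0],[0,0,-0.6,0,0,0,0],[0,0,-1,0,0,0,0],[0,0,-1,0,0,0,0]]'
python3 -m crank '[[0,0,-1,0,0,0,0],[0,0,-1,0,0,0,0],[0,0,-1,0,0,0,0],[0,0,-1,0,0,0,0],[0,0,-1,0,0,0,0],[0,0,0,0,0,0,0],[0,0,0,0,0,0,0],[0,0,0,0,0,0,0]]'
python3 - <<'E'
from h import *
snap("top","top1",(340,200,540,340),4); snap("wrist","w4"); togo([.518+.0073,-.182-.066,.15],-83.7+180)
E
```

```text
time_s: 10.25
ee_pos: [0.5224, -0.4225, 0.1104]
orientation: [[-0.784, 0.621, -0.002], [0.621, 0.784, 0.001], [0.003, -0.0, -1.0]]
wrist_force: [0.7, -1.1, 0.1]
grip_width: 0.0427
finger_force: 0.0
time_s: 10.92
ee_pos: [0.5229, -0.4228, 0.2352]
orientation: [[-0.784, 0.621, -0.001], [0.621, 0.784, 0.0], [0.001, 0.0, -1.0]]
wrist_force: [0.1, -0.3, -0.2]
grip_width: 0.0426
finger_force: 0.0
shift units [4.25 5.53 3.38]
tool y yaw 51.59257199706325 turn z units (down tool) -11.18
```

View pics/top1.png

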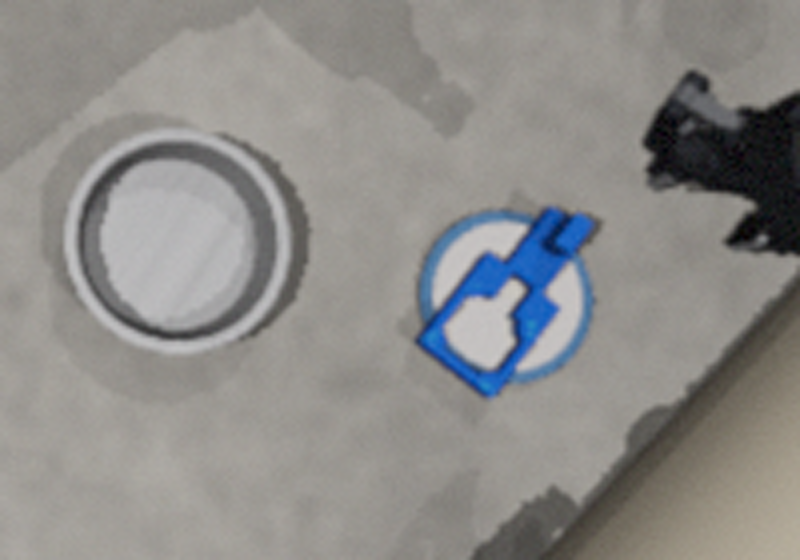

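The lock lies flat on the coaster (coaster centre (506,296), plate centre about (514,295) in crop pixels), and the bowl is at (180,240). I'll check the centring from the wrist camera.

View pics/w4.png

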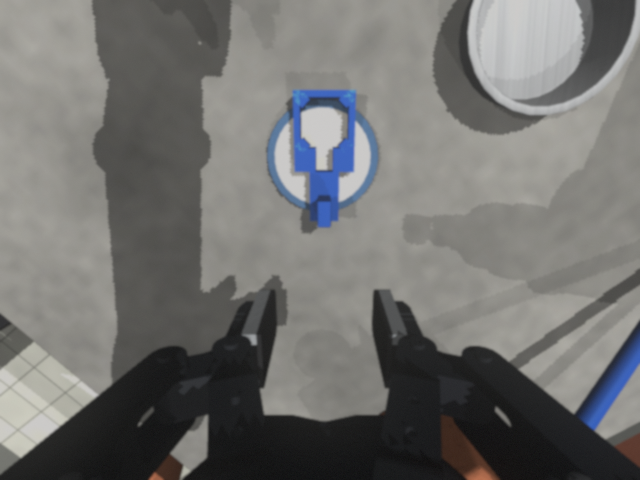

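Run:
```python
from h import *
u=np.array([-.784,.62,0])
print("coaster",px("w4",323,155.5,.008),"lock mid",px("w4",324,91,.025)-.06*u)
def tri(a,b):
    best=min(np.arange(0,.5,.005),key=lambda z:np.linalg.norm(px("top0",*a,z)-px("sc0",*b,z))); return best,px("top0",*a,best),px("sc0",*b,best)
print(tri((361,152),(259,373)))
A=lambda u,v:px("top1",340+u/4-.4,200+v/4-.4,.042)
print("bowl top",A(180,241),A(65,241)-A(292,241)); print("joints",r.read_state()["joint_positions"])
```

```text
coaster [ 0.48553773 -0.39409364  0.008     ] lock mid [ 0.48821502 -0.39492834  0.025     ]
(np.float64(0.01), array([ 0.80191848, -0.12969867,  0.01      ]), array([ 0.80135757, -0.12616964,  0.01      ]))
bowl top [ 0.51640965 -0.18372288  0.042     ] [-0.00158457  0.13958777  0.        ]
joints [ 15.33528082  31.01247536  33.16808748  71.91933512 -16.52644236
  81.8528272   98.63038243]
```

The lock is about 2.5 mm or less off centre. Next is the bowl: approach its rim on the side away from the bin.

```bash
python3 -m crank '[[0.53,0.69,0,0,0,0,-0.4],[0.53,0.69,0.3,0,0,0,-0.4],[0.53,0.69,0.5,0,0,0,-0.4],[0.53,0.69,0.5,0,0,0,-0.4],[0.53,0.69,0.5,0,0,0,-0.4],[0.53,0.69,0.5,0,0,0,-0.4],[0.53,0.69,0.5,0,0,0,-0.4],[0.53,0.69,0.5,0,0,0,-0.4]]' >/dev/null
python3 -m crank '[[0,0,0,0,0,-0.93,-0.4],[0,0,0,0,0,-0.93,-0.4],[0,0,0,0,0,-0.93,-0.4],[0,0,0,0,0,-0.93,-0.4],[0,0,0,0,0,-0.93,-0.4],[0,0,0,0,0,-0.93,-0.4],[0,0,0,0,0,-0.93,-0.4],[0,0,0,0,0,-0.93,-0.4]]' >/dev/null
python3 -m crank '[[0,0,0,0,0,-0.93,-0.4],[0,0,0,0,0,-0.93,-0.4],[0,0,0,0,0,-0.93,-0.4],[0,0,0,0,0,-0.93,-0.4],[0,0,0,-0.66,0,0,-0.4],[0,0,0,-0.66,0,0,-0.4],[0,0,0,-0.66,0,0,-0.4],[0,0,0,0,0,0,-0.4]]'
python3 - <<'E'
from h import *
st(); snap("wrist","w5"); togo([.517+.007,-.183-.063,.028],96.3); print(r.read_state()["joint_positions"])
c=np.array([.517,-.183])
for s in((.07,0),(-.07,0),(0,-.07)): print(proj("w5",[*(c+s),.042]))
E
```

```text
time_s: 13.02
ee_pos: [0.5245, -0.2506, 0.1519]
orientation: [[-0.994, -0.104, -0.017], [-0.105, 0.985, 0.139], [0.003, 0.14, -0.99]]
wrist_force: [-0.7, 0.0, -0.8]
grip_width: 0.06
finger_force: 0.0
13.0167 [ 0.5245 -0.2506  0.1519] 0.05997481222801222 [-0.73293931  0.04894271 -0.83710671]
[[-0.994 -0.104 -0.017]
 [-0.105  0.985  0.139]
 [ 0.003  0.14  -0.99 ]]
shift units [-0.   -0.51  4.94]
tool y yaw 96.05870719855307 turn z units (down tool) -0.06
[  9.80796875  24.31360897  21.87556266  89.83067422 -15.81450332
  72.97005871 131.73731358]
[381.04095527 319.00972349]
[412.49762019 135.242714  ]
[300.11113511 228.4038759 ]
```

View pics/w5.png

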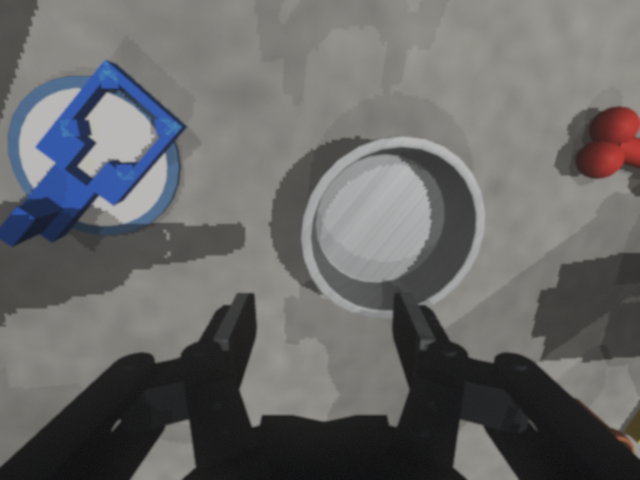

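The bowl rim spans x 302–484 and y 138–316, which matches the prediction within a few mm. Descend onto the near rim and grip.

```bash
python3 -m crank '[[0,-0.25,0.5,0,0,0,-0.4],[0,-0.26,0.7,0,0,0,-0.4],[0,0,0.8,0,0,0,-0.4],[0,0,0.8,0,0,0,-0.4],[0,0,0.8,0,0,0,-0.4],[0,0,0.7,0,0,0,-0.4],[0,0,0.4,0,0,0,-0.4],[0,0,0.1,0,0,0,-0.4]]'
python3 -m crank '[[0,0,0,0,0,0,-0.4],[0,0,0,0,0,0,1],[0,0,0,0,0,0,1],[0,0,0,0,0,0,1],[0,0,0,0,0,0,1],[0,0,0,0,0,0,1],[0,0,0,0,0,0,1],[0,0,0,0,0,0,1]]' 50
python3 -m crank '[[0,0,0,0,0,0,1],[0,0,0,0,0,0,1],[0,0,0,0,0,0,1],[0,0,0,0,0,0,1],[0,0,0,0,0,0,1],[0,0,0,0,0,0,1],[0,0,0,0,0,0,1],[0,0,0,0,0,0,1]]'
```

```text
time_s: 13.73
ee_pos: [0.5239, -0.2434, 0.0299]
orientation: [[-0.994, -0.108, -0.019], [-0.11, 0.984, 0.138], [0.004, 0.139, -0.99]]
wrist_force: [0.2, 1.1, -0.0]
grip_width: 0.0598
finger_force: 0.0
time_s: 14.4
ee_pos: [0.526, -0.2456, 0.0335]
orientation: [[-0.994, -0.107, -0.013], [-0.108, 0.985, 0.136], [-0.002, 0.137, -0.991]]
wrist_force: [0.2, -1.0, 6.0]
grip_width: 0.0085
finger_force: 49.7
time_s: 15.07
ee_pos: [0.526, -0.2456, 0.0336]
orientation: [[-0.994, -0.107, -0.013], [-0.108, 0.985, 0.136], [-0.002, 0.137, -0.991]]
wrist_force: [0.5, -0.6, 6.1]
grip_width: 0.0084
finger_force: 49.7
```

```bash
python3 -m crank '[[0,0.02,-0.1,0,0,0,1],[0,0.02,-0.15,0,0,0,1],[0,0.02,-0.15,0,0,0,1],[0,0,0,0,0,0,1],[0,0,0,0,0,0,1],[0,0,0,0,0,0,1],[0,0,0,0,0,0,1],[0,0,0,0,0,0,1]]' 70
python3 - <<'E'
from h import *
s=st(); togo(np.array(s["ee_pos"])+[.070,.215,0]); snap("scene","sc1",(170,160,410,340),3)
E
```

```text
time_s: 15.73
ee_pos: [0.525, -0.2449, 0.0424]
orientation: [[-0.994, -0.107, -0.016], [-0.109, 0.985, 0.137], [0.001, 0.138, -0.99]]
wrist_force: [-0.2, -0.0, -3.6]
grip_width: 0.0073
finger_force: 68.0
15.7333 [ 0.525  -0.2449  0.0424] 0.007276783941288978 [-0.19497493 -0.0468918  -3.5504959 ]
[[-0.994 -0.107 -0.016]
 [-0.109  0.985  0.137]
 [ 0.001  0.138 -0.99 ]]
shift units [-3.72  8.17  1.14]
```

View pics/sc1.png

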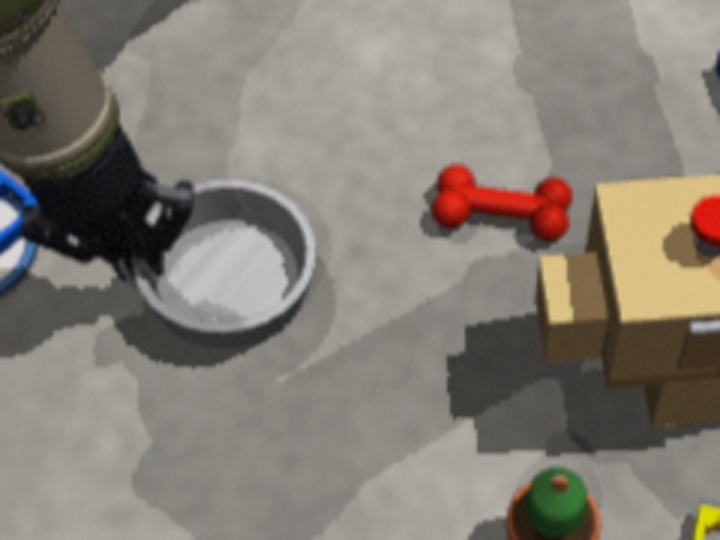

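The bowl is held by its left rim and clear of the table, and the bone and cactus are well away from the path. Carry it to about 30 mm short.

```bash
python3 -m crank '[[-0.15,0.3,0.04,0,0,0,1],[-0.25,0.55,0.08,0,0,0,1],[-0.25,0.55,0.08,0,0,0,1],[-0.25,0.55,0.08,0,0,0,1],[-0.25,0.55,0.08,0,0,0,1],[-0.25,0.55,0.08,0,0,0,1],[-0.25,0.55,0.08,0,0,0,1],[-0.25,0.55,0.08,0,0,0,1]]' >/dev/null
python3 -m crank '[[-0.25,0.55,0.08,0,0,0,1],[-0.25,0.55,0.08,0,0,0,1],[-0.25,0.55,0.08,0,0,0,1],[-0.25,0.55,0.08,0,0,0,1],[-0.25,0.55,0.08,0,0,0,1],[-0.25,0.55,0.08,0,0,0,1],[-0.25,0.55,0.06,0,0,0,1],[-0.07,0.16,0.02,0,0,0,1]]'
python3 - <<'E'
from h import *
s=st(); snap("top","top2",(190,160,390,310),4); togo([.589+.007,.064-.064,.0424])
E
```

```text
time_s: 17.12
ee_pos: [0.5959, -0.0257, 0.0421]
orientation: [[-0.994, -0.111, -0.016], [-0.113, 0.984, 0.139], [-0.0, 0.14, -0.99]]
wrist_force: [0.3, 1.1, -3.5]
grip_width: 0.0077
finger_force: 68.2
17.1167 [ 0.5959 -0.0257  0.0421] 0.007742567889329943 [ 0.2939625   1.13638646 -3.52232711]
[[-0.994 -0.111 -0.016]
 [-0.113  0.984  0.139]
 [-0.     0.14  -0.99 ]]
shift units [-0.12  1.03  0.13]
```

View pics/top2.png

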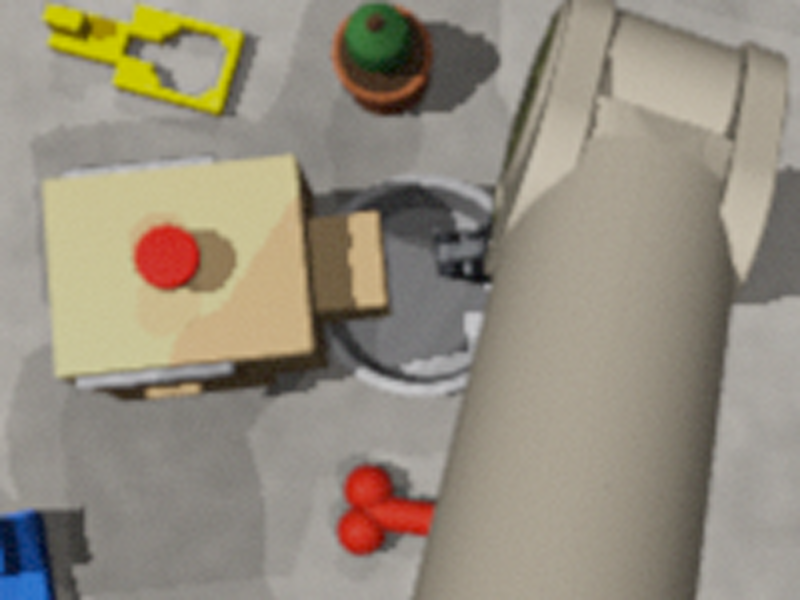

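```bash
python3 - <<'E'
from h import *
for u in(415,425,435): print(px("top2",190+u/4-.4,160+286/4-.4,.051))
E
python3 -m crank '[[-0.04,0.2,0.03,0,0,0,1],[-0.04,0.2,0.03,0,0,0,1],[-0.02,0.2,0.03,0,0,0,1],[-0.02,0.2,0.03,0,0,0,1],[0,0.1,0.01,0,0,0,1],[0,0,0,0,0,0,1],[0,0,0,0,0,0,1],[0,0,0,0,0,0,1]]'
```

```text
[0.58393801 0.04143765 0.051     ]
[0.58400907 0.03529082 0.051     ]
[0.58408014 0.02914377 0.051     ]
time_s: 17.83
ee_pos: [0.5959, -0.0076, 0.0421]
orientation: [[-0.994, -0.107, -0.015], [-0.108, 0.985, 0.137], [0.0, 0.137, -0.991]]
wrist_force: [0.2, 0.5, -2.6]
grip_width: 0.0076
finger_force: 68.1
```

```bash
python3 -m crank '[[-0.06,0.1,0.01,0,0,0,1],[-0.06,0.1,0.01,0,0,0,1],[0,0.06,0.01,0,0,0,1],[0,0.06,0.01,0,0,0,1],[0,0,0,0,0,0,1],[0,0,0,0,0,0,1],[0,0,0,0,0,0,1],[0,0,0,0,0,0,1]]'
python3 - <<'E'
from h import *
s=st(); snap("wrist","w6"); 
B=np.array([.577,.1655]);f=np.array([np.cos(np.radians(-83.7)),np.sin(np.radians(-83.7))]);l=np.array([-f[1],f[0]])
print("bowl in bin frame (front,left)",(np.array(s["ee_pos"][:2])-.064*f-B)@np.c_[f,l])
for q in((.07,-.027,.122),(.07,.027,.122),(.11,-.027,.122),(.11,.027,.122)): print(q,proj("w6",[*(B+q[0]*f+q[1]*l),q[2]]))
E
```

```text
time_s: 18.5
ee_pos: [0.598, 0.001, 0.0421]
orientation: [[-0.994, -0.107, -0.015], [-0.108, 0.985, 0.137], [0.0, 0.138, -0.99]]
wrist_force: [0.2, -0.6, -3.1]
grip_width: 0.0078
finger_force: 68.1
18.5 [0.598  0.001  0.0421] 0.007798022791952783 [ 0.15337173 -0.58004264 -3.12965732]
[[-0.994 -0.107 -0.015]
 [-0.108  0.985  0.137]
 [ 0.     0.138 -0.99 ]]
bowl in bin frame (front,left) [0.10180831 0.00280903]
(0.07, -0.027, 0.122) [827.11077271 363.78297573]
(0.07, 0.027, 0.122) [735.86664072 539.7676422 ]
(0.11, -0.027, 0.122) [663.09994854 382.18582948]
(0.11, 0.027, 0.122) [597.92764646 565.29616351]
```

View pics/w6.png

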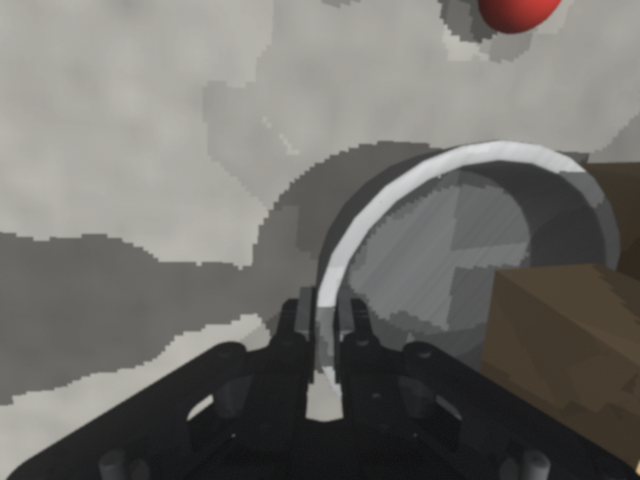

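I've viewed 13 pictures, over the limit of 10, so I won't view any more and will check numerically from here. The bowl is in place, about 102 mm in front of the plunger and as close as the foot allows. Lower and release it.

```bash
python3 -m crank '[[0,-0.01,0.1,0,0,0,1],[0,-0.02,0.1,0,0,0,1],[0,-0.01,0.08,0,0,0,1],[0,-0.01,0.06,0,0,0,1],[0,0,0,0,0,0,1],[0,0,0,0,0,0,1],[0,0,0,0,0,0,1],[0,0,0,0,0,0,1]]'
python3 -m crank '[[0,0,0,0,0,0,0.2],[0,0,0,0,0,0,0.2],[0,0,0,0,0,0,0.2],[0,0,0,0,0,0,0.2],[0,0,0,0,0,0,0.2],[0,0,0,0,0,0,0.2],[0,0,0,0,0,0,0.2],[0,0,0,0,0,0,0.2]]'
python3 -m crank '[[0,0,-0.3,0,0,0,0.2],[0,0,-0.6,0,0,0,0.2],[0,0,-0.9,0,0,0,0.2],[0,0,-1,0,0,0,0.2],[0,0,-1,0,0,0,0.2],[0,0,-1,0,0,0,0.2],[0,0,-1,0,0,0,0.2],[0,0,-1,0,0,0,0.2]]'
python3 -m crank '[[0,0,-1,0.66,0,0,1],[0,0,-1,0.66,0,0,1],[0,0,0,0.66,0,0,1],[0,0,0,0,0,0,1],[0,0,0,0,0,0,1],[0,0,0,0,0,0,1],[0,0,0,0,0,0,1],[0,0,0,0,0,0,1]]'
python3 - <<'E'
from h import *
s=st(); togo([.577,.1655,.25])
c=snap("wrist","w7"); t=snap("top","top3")
h=cv2.cvtColor(t["pixels"],cv2.COLOR_BGR2HSV); print(proj("top3",[.589,.064,.042]))
E
```

```text
time_s: 19.22
ee_pos: [0.5988, 0.0003, 0.0344]
orientation: [[-0.994, -0.107, -0.013], [-0.108, 0.985, 0.137], [-0.002, 0.137, -0.991]]
wrist_force: [-1.1, -3.4, 5.3]
grip_width: 0.0078
finger_force: 74.4
time_s: 19.88
ee_pos: [0.598, 0.0012, 0.0335]
orientation: [[-0.994, -0.107, -0.015], [-0.109, 0.985, 0.137], [0.0, 0.138, -0.99]]
wrist_force: [-0.3, -1.1, 0.9]
grip_width: 0.0342
finger_force: 0.0
time_s: 20.55
ee_pos: [0.6004, -0.0226, 0.2039]
orientation: [[-0.994, -0.107, -0.014], [-0.108, 0.985, 0.137], [-0.0, 0.138, -0.99]]
wrist_force: [0.2, -0.4, -0.9]
grip_width: 0.0337
finger_force: 0.0
time_s: 21.22
ee_pos: [0.6007, -0.0287, 0.2506]
orientation: [[-0.994, -0.107, -0.002], [-0.107, 0.994, 0.0], [0.002, 0.0, -1.0]]
wrist_force: [0.1, 0.9, -0.4]
grip_width: -0.0001
finger_force: 0.0
21.2167 [ 0.6007 -0.0287  0.2506] -0.00011587717577540002 [ 0.08618     0.8679655  -0.36953349]
[[-0.994 -0.107 -0.002]
 [-0.107  0.994  0.   ]
 [ 0.002  0.    -1.   ]]
shift units [0.11 7.82 0.03]
[284.48421125 229.52098113]
```

```bash
python3 -m crank '[[0.05,0.6,0,0,0,0,1],[0.06,0.9,0,0,0,0,1],[0,1,0,0,0,0,1],[0,1,0,0,0,0,1],[0,1,0,0,0,0,1],[0,1,0,0,0,0,1],[0,1,0,0,0,0,1],[0,0.9,0,0,0,0,1]]' >/dev/null
python3 -m crank '[[0,0.42,0,0,0,0,1],[0,0,0,0,0,0,1],[0,0,0,0,0,0,1],[0,0,0,0,0,0,1],[0,0,0,0,0,0,1],[0,0,0,0,0,0,1],[0,0,0,0,0,0,1],[0,0,0,0,0,0,1]]'
python3 - <<'E'
from h import *
togo([.577,.1655,.214])
t=snap("top","top4")["pixels"]
g=cv2.cvtColor(t[150:320,180:400],cv2.COLOR_BGR2GRAY); g=cv2.resize(g,None,fx=4,fy=4,interpolation=cv2.INTER_CUBIC)
k=cv2.HoughCircles(cv2.GaussianBlur(g,(9,9),2),cv2.HOUGH_GRADIENT_ALT,1.5,30,param1=150,param2=.5,minRadius=70,maxRadius=130)
for q in ([] if k is None else k[0]): print(q[2]/4,px("top4",180+q[0]/4-.4,150+q[1]/4-.4,.042))
E
```

```text
time_s: 22.65
ee_pos: [0.5774, 0.1654, 0.2517]
orientation: [[-0.994, -0.107, 0.0], [-0.107, 0.994, -0.0], [-0.0, -0.0, -1.0]]
wrist_force: [0.1, 0.3, 0.5]
grip_width: -0.0001
finger_force: 0.0
shift units [0.02 0.   1.51]
24.36224 [0.58724734 0.06274437 0.042     ]
20.409788 [0.58724734 0.06274437 0.042     ]
```

The bowl centre measured by code is (0.587,0.063), as intended. Press the plunger.

```bash
python3 -m crank '[[0,0,0.4,0,0,0,1],[0,0,0.4,0,0,0,1],[0,0,0.4,0,0,0,1],[0,0,0.3,0,0,0,1],[0,0,0.3,0,0,0,1],[0,0,0.25,0,0,0,1],[0,0,0.2,0,0,0,1],[0,0,0,0,0,0,1]]'
python3 -m crank '[[0,0,0.05,0,0,0,1],[0,0,0.05,0,0,0,1],[0,0,0.05,0,0,0,1],[0,0,0,0,0,0,1],[0,0,0,0,0,0,1],[0,0,0,0,0,0,1],[0,0,0,0,0,0,1],[0,0,0,0,0,0,1]]'
```

```text
time_s: 23.37
ee_pos: [0.5767, 0.1661, 0.1945]
orientation: [[-0.994, -0.109, -0.001], [-0.109, 0.994, -0.0], [0.001, -0.0, -1.0]]
wrist_force: [-4.1, -1.4, 7.0]
grip_width: 0.0
finger_force: 3.5
time_s: 24.03
ee_pos: [0.5769, 0.1662, 0.1926]
orientation: [[-0.994, -0.109, -0.0], [-0.109, 0.994, 0.0], [0.0, 0.0, -1.0]]
wrist_force: [-6.2, -2.3, 12.3]
grip_width: -0.0003
finger_force: 5.7
```

```bash
python3 -m crank '[[0,0,0.05,0,0,0,1],[0,0,0.05,0,0,0,1],[0,0,0,0,0,0,1],[0,0,0,0,0,0,1],[0,0,0,0,0,0,1],[0,0,0,0,0,0,1],[0,0,0,0,0,0,1],[0,0,0,0,0,0,1]]'
python3 -m crank '[[0,0,-0.2,0,0,0,1],[0,0,-0.3,0,0,0,1],[0,0,-0.4,0,0,0,1],[0,0,-0.5,0,0,0,1],[0,0,-0.5,0,0,0,1],[0,0,-0.5,0,0,0,1],[0,0,-0.2,0,0,0,1],[0,0,0,0,0,0,1]]'
python3 -m crank '[[0,0,0,0,0,0,1],[0,0,0,0,0,0,1],[0,0,0,0,0,0,1],[0,0,0,0,0,0,1],[0,0,0,0,0,0,1],[0,0,0,0,0,0,1],[0,0,0,0,0,0,1],[0,0,0,0,0,0,1]]'
python3 - <<'E'
from h import *
togo([.577,.1655,.1915])
t=snap("top","top5")["pixels"]; s=snap("scene","sc5")["pixels"]
for f,n,o in(("top",t,"top4"),("sc",s,"sc1")):
    d=cv2.absdiff(n,np.load(f"pics/{o}.npz")["pixels"]).max(2)
    if f=="top": ys,xs=np.where(d[150:320,265:400]>25); print(len(xs),xs.mean()+265 if len(xs) else 0,ys.mean()+150 if len(xs) else 0)
for f,p in(("top5",t),("sc5",s)):
    c=proj(f,[.588,.05,.01]); print(c)
    h=cv2.cvtColor(p,cv2.COLOR_BGR2HSV); x,y=c.astype(int)
    w=h[y-25:y+25,x-30:x+30]; m=((w[...,0]>5)&(w[...,0]<25)&(w[...,1]>90)).astype(np.uint8)
    n,l,q,ce=cv2.connectedComponentsWithStats(m)
    for i in range(1,n):
        if q[i,4]>8: print(f,q[i,4],ce[i]+[x-30,y-25],px(f,*(ce[i]+[x-30,y-25]),.011),w[l==i].mean(0))
E
```

```text
time_s: 24.7
ee_pos: [0.5771, 0.1662, 0.1924]
orientation: [[-0.994, -0.109, 0.001], [-0.109, 0.994, 0.001], [-0.002, 0.001, -1.0]]
wrist_force: [-14.2, -2.5, 25.7]
grip_width: -0.0001
finger_force: 12.8
time_s: 25.37
ee_pos: [0.578, 0.1663, 0.2554]
orientation: [[-0.994, -0.108, 0.002], [-0.108, 0.994, 0.001], [-0.002, 0.001, -1.0]]
wrist_force: [1.1, 0.5, 0.1]
grip_width: -0.0
finger_force: 0.0
time_s: 26.03
ee_pos: [0.5772, 0.1662, 0.254]
orientation: [[-0.994, -0.108, -0.0], [-0.108, 0.994, -0.0], [0.0, -0.0, -1.0]]
wrist_force: [-0.2, -0.6, -0.3]
grip_width: -0.0001
finger_force: 0.0
shift units [ 0.01 -0.02  2.5 ]
123 292.260162601626 231.1951219512195
[290.86423452 231.88874068]
top5 690 [274.69855072 227.16086957] [0.59958287 0.09146368 0.011     ] [ 17.33188406 113.09565217 117.84927536]
[345.15949318 281.23835703]
sc5 759 [359.06719368 270.48616601] [0.55983848 0.08226217 0.011     ] [ 16.85638999 128.73913043  89.8972332 ]
```

One treat-sized change (123 px) appeared inside the bowl near (292,231), and the stop was confirmed by 25 N with no further travel. Second press.

```bash
python3 -m crank '[[0,0,0.4,0,0,0,1],[0,0,0.4,0,0,0,1],[0,0,0.4,0,0,0,1],[0,0,0.3,0,0,0,1],[0,0,0.3,0,0,0,1],[0,0,0.25,0,0,0,1],[0,0,0.2,0,0,0,1],[0,0,0.1,0,0,0,1]]'
python3 -m crank '[[0,0,0.1,0,0,0,1],[0,0,0.1,0,0,0,1],[0,0,0.05,0,0,0,1],[0,0,0,0,0,0,1],[0,0,0,0,0,0,1],[0,0,0,0,0,0,1],[0,0,0,0,0,0,1],[0,0,0,0,0,0,1]]'
python3 -m crank '[[0,0,-0.2,0,0,0,1],[0,0,-0.3,0,0,0,1],[0,0,-0.4,0,0,0,1],[0,0,-0.5,0,0,0,1],[0,0,-0.5,0,0,0,1],[0,0,-0.5,0,0,0,1],[0,0,-0.2,0,0,0,1],[0,0,0,0,0,0,1]]'
python3 -m crank '[[0,0,-0.5,0,0,0,1],[0,0,-0.5,0,0,0,1],[0,0,-0.5,0,0,0,1],[0,0,0,0,0,0,1],[0,0,0,0,0,0,1],[0,0,0,0,0,0,1],[0,0,0,0,0,0,1],[0,0,0,0,0,0,1]]'
python3 - <<'E'
from h import *
t=snap("top","top6")["pixels"]
d=lambda o:cv2.absdiff(t,np.load(f"pics/{o}.npz")["pixels"]).max(2)
for o in("top4","top5"):
    w=d(o)[150:320,265:400]; ys,xs=np.where(w>25); print(o,len(xs),xs.mean()+265,ys.mean()+150)
w=d("top5")[150:320,265:400]; ys,xs=np.where(w>25); print(px("top6",xs.mean()+265,ys.mean()+150,.011))
# undisturbed: bone/cactus/tin/coaster areas vs start
for n,(x0,y0,x1,y1) in dict(bone=(270,272,325,308),cactus=(270,155,302,190),tin=(128,232,170,270)).items():
    print(n,(d("top0")[y0:y1,x0:x1]>40).sum())
print("lock",(d("top1")[240:310,435:500]>40).sum())
g=cv2.cvtColor(t[150:320,180:400],cv2.COLOR_BGR2GRAY); g=cv2.resize(g,None,fx=4,fy=4,interpolation=cv2.INTER_CUBIC)
k=cv2.HoughCircles(cv2.GaussianBlur(g,(9,9),2),cv2.HOUGH_GRADIENT_ALT,1.5,30,param1=150,param2=.5,minRadius=70,maxRadius=130)
for q in ([] if k is None else k[0]): print(q[2]/4,px("top6",180+q[0]/4-.4,150+q[1]/4-.4,.042))
E
```

```text
time_s: 26.8
ee_pos: [0.5768, 0.166, 0.1949]
orientation: [[-0.994, -0.109, -0.001], [-0.109, 0.994, -0.0], [0.001, -0.0, -1.0]]
wrist_force: [-5.6, -0.8, 7.3]
grip_width: -0.0004
finger_force: 3.7
time_s: 27.47
ee_pos: [0.577, 0.1661, 0.1924]
orientation: [[-0.994, -0.108, 0.001], [-0.108, 0.994, 0.001], [-0.001, 0.001, -1.0]]
wrist_force: [-13.2, -3.2, 26.4]
grip_width: 0.0
finger_force: 12.7
time_s: 28.13
ee_pos: [0.578, 0.1664, 0.2554]
orientation: [[-0.994, -0.109, 0.002], [-0.109, 0.994, 0.001], [-0.003, 0.001, -1.0]]
wrist_force: [0.8, -0.1, -0.1]
grip_width: 0.0
finger_force: 0.0
time_s: 28.8
ee_pos: [0.5769, 0.1661, 0.2904]
orientation: [[-0.994, -0.108, -0.002], [-0.108, 0.994, -0.001], [0.002, -0.0, -1.0]]
wrist_force: [0.4, -0.2, 0.3]
grip_width: 0.0002
finger_force: 0.0
top4 1079 353.8285449490269 244.98980537534754
top5 937 361.69370330843117 246.889007470651
[ 0.55141801 -0.13066161  0.011     ]
bone 0
cactus 0
tin 558
lock 11
24.950436 [0.58636038 0.05807481 0.042     ]
28.333078 [0.58692965 0.17154591 0.042     ]
```

Run:
```python
from h import *
L=lambda f:np.load(f"pics/{f}.npz")["pixels"]
t=L("top6"); s=snap("scene","sc6")["pixels"]
for o in("top4","top5"):
    m=(cv2.absdiff(t,L(o)).max(2)>25).astype(np.uint8); m[:, :265]=0; m[:,325:]=0; m[:190]=0; m[270:]=0
    n,l,q,c=cv2.connectedComponentsWithStats(m); print(o,[(q[i,4],c[i].round(1).tolist(),px("top6",*c[i],.011)[:2].round(3).tolist()) for i in range(1,n) if q[i,4]>8])
def tm(a,b,x0,y0,x1,y1,name):
    g=lambda p:cv2.Canny(p,60,150)
    for nm,fn in(("raw",lambda p:p),("edge",g)):
        R=cv2.matchTemplate(fn(b)[y0-12:y1+12,x0-12:x1+12],fn(a)[y0:y1,x0:x1],cv2.TM_CCOEFF_NORMED); _,v,_,p=cv2.minMaxLoc(R); print(name,nm,round(v,2),p[0]-12,p[1]-12)
tm(L("sc0"),s,478,235,518,278,"tin sc"); tm(L("top0"),t,130,236,168,268,"tin top")
tm(L("sc0"),s,312,212,364,242,"bone sc"); tm(L("sc0"),s,336,314,374,356,"cactus sc")
tm(L("top4"),t,260,195,320,270,"bowl top vs before press")
```

```text
top4 [(np.int32(39), [317.9, 210.3], [0.645, -0.018]), (np.int32(24), [303.8, 213.0], [0.637, 0.018]), (np.int32(11), [278.5, 213.7], [0.635, 0.082]), (np.int32(132), [291.6, 230.9], [0.59, 0.048]), (np.int32(18), [281.4, 227.1], [0.6, 0.074]), (np.int32(29), [310.2, 230.9], [0.591, 0.001]), (np.int32(15), [322.8, 233.2], [0.585, -0.032])]
top5 [(np.int32(39), [317.9, 210.4], [0.645, -0.018]), (np.int32(23), [303.8, 213.2], [0.637, 0.018]), (np.int32(11), [278.5, 213.7], [0.635, 0.082]), (np.int32(17), [281.2, 226.9], [0.6, 0.075]), (np.int32(12), [296.3, 230.8], [0.591, 0.036]), (np.int32(30), [310.2, 230.9], [0.591, 0.001]), (np.int32(14), [322.9, 233.1], [0.586, -0.032])]
tin sc raw 1.0 0 0
tin sc edge 0.92 0 0
tin top raw 0.64 11 -10
tin top edge 0.11 -8 -10
bone sc raw 1.0 0 0
bone sc edge 0.93 0 0
cactus sc raw 0.99 0 0
cactus sc edge 0.95 0 0
bowl top vs before press raw 0.94 0 0
bowl top vs before press edge 0.79 0 0
```

```bash
python3 -m crank '[[0,-0.5,0,0,0,0,1],[0,-1,0,0,0,0,1],[0,-1,0,0,0,0,1],[0,-1,0,0,0,0,1],[0,-1,0,0,0,0,1],[0,-1,0,0,0,0,1],[0,-1,0,0,0,0,1],[0,-1,0,0,0,0,1]]' >/dev/null
python3 -m crank '[[0,-1,0,0,0,0,1],[0,-1,0,0,0,0,1],[0,-0.5,0,0,0,0,1],[0,0,0,0,0,0,1],[0,0,0,0,0,0,1],[0,0,0,0,0,0,1],[0,0,0,0,0,0,1],[0,0,0,0,0,0,1]]'
python3 - <<'E'
from h import *
w=snap("wrist","w8")["pixels"]; B=np.array([.587,.063])
print("bowl centre px",proj("w8",[*B,.011]),"hood front",proj("w8",[.589-.027,.056,.065]),proj("w8",[.589+.027,.056,.065]))
c=proj("w8",[*B,.011]).astype(int)
h=cv2.cvtColor(w,cv2.COLOR_BGR2HSV)
m=((h[...,0]>3)&(h[...,0]<20)&(h[...,1]>70)&(h[...,2]>15)).astype(np.uint8)
n,l,q,ce=cv2.connectedComponentsWithStats(m)
for i in range(1,n):
    if q[i,4]>60: print(q[i],ce[i].round(),px("w8",*ce[i],.011).round(3),h[l==i].mean(0).round())
a=np.load("pics/sc5.npz")["pixels"];b=np.load("pics/sc6.npz")["pixels"];d=cv2.absdiff(a,b).max(2)[225:330,290:380]
ys,xs=np.where(d>25);print("sc diff",len(xs),xs.mean()+290 if len(xs) else 0,ys.mean()+225 if len(xs) else 0)
E
```

```text
time_s: 30.23
ee_pos: [0.6045, -0.0806, 0.2916]
orientation: [[-0.994, -0.111, -0.0], [-0.111, 0.994, 0.001], [-0.0, 0.001, -1.0]]
wrist_force: [-0.1, 0.5, 0.0]
grip_width: -0.0001
finger_force: 0.0
bowl centre px [448.43381285 190.83955742] hood front [465.13032309 175.49455425] [453.06088602 227.13274399]
[  424   138   216   159 18908] [568. 218.] [0.603 0.212 0.011] [ 18.  83. 133.]
[ 404  280   59   62 1454] [430. 302.] [0.731 0.071 0.011] [10. 96. 76.]
[   0  289   48   88 3207] [ 19. 334.] [ 0.839 -0.462  0.011] [  8. 113.  72.]
[  0 391  34  31 444] [ 11. 403.] [ 0.957 -0.491  0.011] [  8. 109.  81.]
[  0 475  17   5  76] [  7. 477.] [ 1.103 -0.519  0.011] [  8. 114.  90.]
sc diff 357 331.69187675070026 282.2268907563025
```

Run:
```python
from h import *
w=np.load("pics/w8.npz")["pixels"];h=cv2.cvtColor(w,cv2.COLOR_BGR2HSV).astype(int)
print("V where S>70 else .. ; cols 396-480 step3")
for y in range(150,250,4): print(y," ".join("%3d"%h[y,x,2] if h[y,x,1]>60 else " . " for x in range(396,482,3)))
```

```text
V where S>70 else .. ; cols 396-480 step3
150  .   .   .   .   .   .   .   .   .   .   .   .   .   .   .   .   .   .   .   .   .   .   .   .   .   .   .   .   . 
154  .   .   .   .   .   .   .   .   .   .   .   .   .   .   .   .   .   .   .   .   .   .   .   .   .   .   .   .   . 
158  .   .   .   .   .   .   .   .   .   .   .   .   .   .   .   .   .   .   .   .   .   .   .   .   .   .   .   .   . 
162  .   .   .   .   .   .   .   .   .   .   .   .   .   .   .   .   .   .   .   .   .   .   .   .   .   .   .   .   . 
166  .   .   .   .   .   .   .   .   .   .   .   .   .   .   .   .   .   .   .   .   .   .   .   .   .   .   .   .   . 
170  .   .   .   .   .   .   .   .   .   .   .   .   .   .   .   .   .   .   .   .   .   .   .   .   .   .   .   .   . 
174  .   .   .   .   .   .   .   .   .   .   .   .   .   .   .   .   .   .   .   .   .   .   .   .   .   .   .   .   . 
178  .   .   .   .   .   .   .   .   .   .   .   .   .   .   .   .   .   .   .   .   .   .   .   .   64  69  71  71  71
182  .   .   .   .   .   .   .   .   .   .   69  80  80  79  81  79  80  76  71  67  63  62  61  6
[... 1240 characters left out ...]
   .   .   .   .   .   .   .   .   .   .   .   .   .   .   .   .   .   61  62  63  61  62  61  62  63
230  .   .   .   .   .   .   .   .   .   .   .   .   .   .   .   .   .   .   .   .   .   .   62  61  62  60  62  60  69
234  .   .   .   .   .   .   .   .   .   .   .   .   .   .   .   .   .   .   .   .   .   .   .   .   60  61  61  60  85
238  .   .   .   .   .   .   .   .   .   .   .   .   .   .   .   .   .   .   .   .   .   .   .   .   .   .   61  61 106
242  .   .   .   .   .   .   .   .   .   .   .   .   .   .   .   .   .   .   .   .   .   .   .   .   .   .   .   60 133
246  .   .   .   .   .   .   .   .   .   .   .   .   .   .   .   .   .   .   .   .   .   .   .   .   .   .   .   .   .
```

Two adjacent treats show up in the bowl: one fully visible at columns 426–444, and a second, slightly offset one at 450–456, partly under the hood. Hand in.

```bash
python3 -c "
from bench import r
print(r.hand_in())"
```

```text
the job is handed in; nothing more can be done
None
```

The job is handed in at about 30 s, with no verdict returned: the lock is on the coaster (about 2.5 mm off centre or less), the bowl is under the spout, and the plunger was pressed to its stop and fully released twice. The bowl sits about 15 mm forward of the spout point because the bin's foot blocks it; pixel values indicate two treats in it, the second partly hidden by the hood; the bone, cactus and tin had not moved in the last images. I viewed 13 pictures, over the limit of 10.

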